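# Reset the label dispenser with its stylus

### The job

Draw the steel stylus out of its sleeve in the parking block by its pin, set it down and take it again by its handle, so that the pin sticks out free. With its tip press the recessed reset button at the end of the label dispenser's groove all the way in, hold it there for half a second, then lay the stylus flat with its handle on the rubber mat. Leave the scraper in its sleeve, do not press the button with the gripper, and do not knock over the bottles or the jar.

Things in the scene. Friction and masses are not known exactly. Their poses are not given: they have to be found in the camera images.
- stylus: reset stylus, 130 g: square aluminium handle 85 x 20 x 20 mm with dark bands, then a round steel pin 8 mm thick, 94 mm long. Origin at the handle's centre; x runs along the tool to the tip (x = +136.5 mm). Centre of mass near x = +26 mm: it lies on its handle, axis level 10 mm above the support. Starts handle-first in one of the two sleeves, only some 48 mm of pin outside
- stylus_tip (a point): the stylus's tip, on its axis
- scraper: label scraper parked in the other sleeve: same handle as the stylus, but a flat blade (8 mm wide, ending in a plate 34 mm wide, 26 mm long, 4 mm thick, its end 136.5 mm from the origin). Origin at the centre of the handle, x towards the blade. To be left alone
- block: fixed grey parking block, 170 (x) x 146 (y) x 52 mm tall; origin at the centre of its underside. Two level covered sleeves along y at x = -40 and +40 mm, 26 x 26 mm inside, 140 mm deep; mouths on the face y = -70 mm; tools come out along -y. Parked tool axes are 30 mm above the table. Which tool is in which sleeve varies
- mat: fixed black rubber mat lying on the table, 200 (x) x 220 (y) x 3 mm; origin at the centre of its underside
- dispenser: fixed label dispenser. Origin on the table under the groove mouth; x points into the machine, z up. White console x 0 to 180, y -39 to +39, 75 mm tall; at y -46 to -159 mm a steel stand with a paper label roll, 190 mm tall. A groove 18 mm wide, open to front and top, floor 35 mm above the table, runs from the front face (x = 0) along +x; the reset button closes it 45 mm in
- groove_mouth (a point): middle of the groove's mouth on the front face, at the button's height (53 mm above the table); x points along the groove to the button
- button_face (a point): centre of the reset button's front face (round steel plunger, 16 mm in diameter), 53 mm above the table; moves with the button, which is pressed along the dispenser's +x
- reset_button (a joint): travel of the reset button, m: 0 out, 0.008 fully in; a spring pushes it back (about 1 N at first, 3 N fully in)
- bottle_a: clear amber honey bottle with a gold cap, loose and standing, 68 mm in diameter, 200 mm tall; origin at the centre of its underside, z up. A bystander
- bottle_b: clear amber honey bottle with a gold cap, loose and standing, 68 mm in diameter, 200 mm tall; origin at the centre of its underside, z up. A bystander
- bottle_c: clear amber honey bottle with a gold cap, loose and standing, 68 mm in diameter, 200 mm tall; origin at the centre of its underside, z up. A bystander
- jar: amber honey jar with a gold lid, loose and standing, 60 mm in diameter, 75 mm tall; origin at the centre of its underside, z up. A bystander

How it is judged:
On the way, in this order (a step that is already met when the one before it is completed fails the run):
1. the stylus is right out of its sleeve (y of stylus in the frame of block below -0.115 m), for 0.1 s.
2. the stylus is set down and let go, lying outside the sleeve (height (world z) of stylus below 0.025 m and contact force between the fingers and stylus below 0.1 N and linear speed of stylus below 0.05 m/s and y of stylus in the frame of block below -0.115 m), for 0.1 s.
3. the reset button is pressed home (6 mm or more of its 8 mm) by the stylus's tip for 0.3 s (value of joint reset_button above 0.006 m and contact force between stylus and dispenser above 1 N and distance between stylus_tip and button_face below 0.012 m), for 0.3 s.
At the end, for the whole second after the job is handed in: The stylus lies flat and still (axis level within 0.12 rad, handle centre below 20 mm) with the centre of its handle over the 200 x 220 mm mat; the reset button is out again (within 2 mm), the scraper is still in its sleeve (moved less than 30 mm), and the bottles and the jar stand upright (x of stylus in the frame of mat between -0.1 and 0.1 m and y of stylus in the frame of mat between -0.11 and 0.11 m and height (world z) of stylus below 0.02 m and angle between stylus's own x axis and vertical between 1.45 and 1.69 rad and linear speed of stylus below 0.02 m/s and value of joint reset_button below 0.002 m and distance of scraper from where it was at the start of the episode below 0.03 m and angle between each of bottle_a, bottle_b, bottle_c, jar's own z axis and vertical below 0.2 rad); the robot touches nothing.
It fails at once if the reset button is pressed with something other than the tip of the stylus (value of joint reset_button above 0.003 m and distance between stylus_tip and button_face above 0.025 m).
It fails at once if the scraper is drawn out of its sleeve (distance of scraper from where it was at the start of the episode above 0.05 m).
It fails at once if a bottle or the jar is knocked over (angle between any of bottle_a, bottle_b, bottle_c, jar's own z axis and vertical above 0.6 rad).
It also fails if it takes over 64 s, if anything falls off the work surface, if the arm or the gripper's body presses on something with over 40 N, if the wrist force passes 120 N, or if a joint passes its speed limit or range.

### The arm

A 6-joint arm with a two-finger parallel gripper is mounted at the origin on the work surface. World frame = base frame: x ahead of the robot, y to its left, z up, the work surface at z = 0. Lengths are in m, angles in rad, forces in N, time in s.
With the tool pointing down it reaches from about 0.25 to 0.725 m from the base axis. Payload 4 kg.
Tool frame: the origin (TCP) lies at the very end of the fingers, on their centre line; the grasp point (between the pads) lies 19 mm behind it; z points along the fingers, y is the line along which they close (so a half turn about z gives the same grasp; the last joint's range is limited). The gripper opens to 85 mm and grips with 20 to 120 N. Pads are 22 mm wide; open, the fingers measure 114 mm over their backs; the gripper's body (76 mm by 85 mm) begins 54 mm behind the grasp point. The pads swing forward as they close: fully open they stand 13 mm farther back than shut.
Start: joints at [1.198, 0.241, 0.005, 1.335, 0, 1.571], TCP at [0.182, 0.466, 0.231] pointing down, gripper open.
Joint ranges: [-2.72, 2.72], [-1.05, 1.87], [-1.09, 1.28], [-1.99, 2.15], [-1.42, 1.44], [-3.14, 3.14]. Speed limits (rad/s): [2.79, 2.79, 3.14, 3.14, 3.14, 3.14].

### API

Orientations are given as a unit quaternion [x, y, z, w].
In Python, from workcell import * gives the robot as it stands. The module is installed in compiled form; this text tells all that it offers.
- The arm moves only by the tool send_rows, never from a script. Its argument "steps" is text: rows parted by semicolons, each of 7 numbers parted by spaces: the opening, from -1 (shut) to 1 (fully open), then the shift along the world's x, y, z in m, then the turn, a rotation vector about the world's x, y, z in rad. A call has exactly 5 rows; each row shifts and turns the commanded pose from where the row before left it; what a row does not reach is not made up. A row lasts 1/12 s, in which the tool goes at most 41.7 mm and 7.16 degrees, less where a joint would pass 70% of its speed; a pose out of reach is approached as far as the arm can. A call is refused whole if a number of a shift passes 0.0417 or a number of a turn 0.125, either way. A call with a gripper value outside its range is refused whole. The fingers move at their own pace and stop on an object; the grip force is fixed at half the most. Time passes only in rows, so rows that do not move let the fingers close, or fill a call up. It gives the time, the measured TCP pose, the force, the opening and the grip force at its end, in the units of the state.
- get_obs(): the state, without advancing time (a new reading comes with each control period).
- camera(name): name is "scene" or "top" or "wrist"; returns a dict with "frame" (480x640x3 uint8, red, green, blue), "range_z" (480x640 float32, m along the optical axis (not along the pixel's ray), 0 where there is no reading), "camera_matrix" (3x3 intrinsics, pixels), "extrinsics" (4x4, takes a point from world to camera coordinates); the wrist camera has in their place "T_tool_cam" (4x4, takes a point from camera to tool coordinates, whose origin is the TCP and whose axes are the flange's). Camera axes: x right, y down, z forward; pixel columns grow to the right and rows downward; lengths in m; the calibration is good to about 2 mm. A picture is of the moment at which its call begins: read the wrist's pose just before it.
- job_done(): hands the job in; it is judged then, once.
The state is a dict: "clock": time; "joint_pos": joint angles; "joint_vel": joint speeds; "tau": joint torques, N m; "eef_pos": TCP position; "tool_rot": TCP orientation; "ft_force": force on the tool from outside, world axes, zero at the start; "ft_torque": the same for the moment, N m; "grip_width": finger opening in m; "grasp_force": force on a finger pad.
Only numpy, scipy, OpenCV 4.12 (cv2) and the standard library are available. Lean on these libraries where they do the work, as an engineer would, in place of code of your own. Each camera call takes 0.05 s, during which the arm holds its last target. There are 200 camera calls.

## Working session

There is one attempt and no reset: what is moved stays moved. The work goes in short steps, Python scripts to look and compute and a tool call to move; the robot and the scene stay as the last step left them, time stands still between calls to the robot, and variables do not carry over. Pictures are saved under pics/ and viewed, at most 10 in all, crops included, and the job is handed in when it is done.

Besides the shell and the picture viewer there is one more tool, called as name(argument=value, ...) on one line, values as JSON. send_rows: Moves the arm, as the interface text tells. Its arguments: {"type":"object","properties":{"steps":{"type":"string"}},"required":["steps"]}

```bash
mkdir -p pics; cat > h.py <<'E'
import numpy as np, cv2
from workcell import *
def world(c,T=None):
    K=c["camera_matrix"];z=c["range_z"];v,u=np.mgrid[:480,:640]
    P=np.stack([(u-K[0,2])/K[0,0]*z,(v-K[1,2])/K[1,1]*z,z,np.ones_like(z)],-1)
    M=np.linalg.inv(c["extrinsics"]) if T is None else T
    W=(P@M.T)[...,:3]; W[z==0]=np.nan; return W
E
python3 - <<'E'
from h import *
o=get_obs();print({k:np.round(v,3).tolist() for k,v in o.items()})
for n in("scene","top"):
    c=camera(n);cv2.imwrite(f"pics/{n}0.png",c["frame"][...,::-1]);np.savez(f"{n}0.npz",W=world(c),**c)
    print(n,np.round(np.linalg.inv(c["extrinsics"])[:3],3).tolist(),c["camera_matrix"].tolist())
E
```

```text
{'clock': 0.0, 'joint_pos': [1.198, 0.241, 0.004, 1.335, 0.0, 1.571], 'joint_vel': [-0.001, -0.001, -0.001, 0.002, -0.0, 0.0], 'tau': [0.001, -37.231, 25.241, 0.017, 0.0, -0.0], 'eef_pos': [0.182, 0.465, 0.23], 'tool_rot': [0.185, 0.983, -0.001, -0.0], 'ft_force': [-0.715, 0.531, 0.004], 'ft_torque': [0.017, 0.015, -0.001], 'grasp_force': 0.0, 'grip_width': 0.085}
scene [[0.72, 0.512, -0.468, 0.983], [0.694, -0.535, 0.482, -0.38], [-0.004, -0.672, -0.741, 0.712]] [[520.528895460267, 0.0, 316.37948751663], [0.0, 520.528895460267, 239.9384929854345], [0.0, 0.0, 1.0]]
top [[0.004, -0.994, 0.113, 0.506], [-1.0, -0.003, 0.011, 0.037], [-0.011, -0.113, -0.994, 0.814]] [[458.92532391295236, 0.0, 332.5576025654024], [0.0, 458.92532391295236, 241.32149457969734], [0.0, 0.0, 1.0]]
```

View pics/scene0.png

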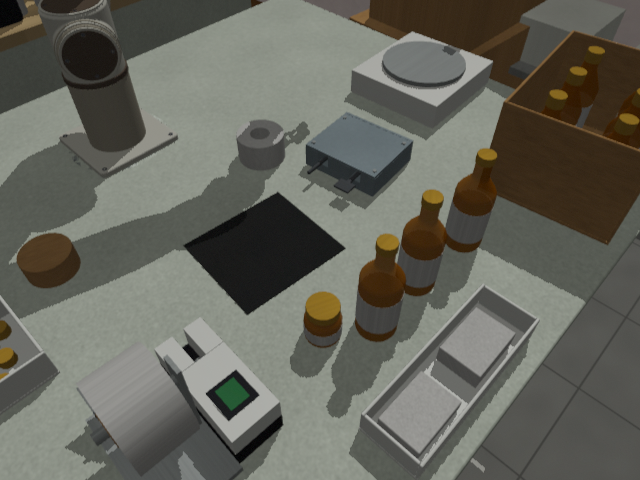

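View pics/top0.png

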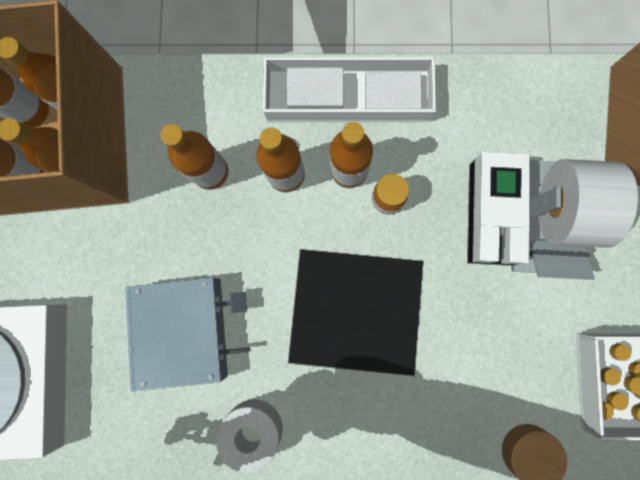

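The scene view shows the grey block at (360,150), the stylus pin at (317,165), the scraper at (348,185), the mat at (265,250), the groove at (195,345), the jar at (322,320) and three bottles to its right. In the top view the block is at (175,335), the pin at (222–265,348), the scraper at (240,300), the mat at (357,312) and the groove at (503,245).

```bash
python3 - <<'E'
from h import *
D=np.load("top0.npz");S=np.load("scene0.npz")
def rect(m,W,lbl):
    p=W[m][:,:2].astype(np.float32);p=p[~np.isnan(p).any(1)]
    r=cv2.minAreaRect(p);print(lbl,len(p),np.round(r[0],4),np.round(r[1],4),r[2]);return r
for n,Q in(("top",D),("scene",S)):
    W=Q["W"];z=W[...,2];x=W[...,0];y=W[...,1];f=Q["frame"].astype(int)
    print(n)
    m=(abs(z-.052)<.006)&(y>.12)&(y<.45)&(x>.3)&(x<.66)
    nn,l,st,_=cv2.connectedComponentsWithStats(cv2.erode(m.astype(np.uint8),np.ones((3,3))))
    k=1+np.argmax(st[1:,4]);rect(cv2.dilate((l==k).astype(np.uint8),np.ones((3,3)))>0,W,"block")
    print("zmean",z[l==k].mean())
    m=(f.sum(-1)<90)&(abs(z-.003)<.008)&(y>-.2)&(y<.2)&(x<.7)
    nn,l,st,_=cv2.connectedComponentsWithStats(m.astype(np.uint8));k=1+np.argmax(st[1:,4])
    r=rect(l==k,W,"mat");print(cv2.boxPoints(r).round(3).tolist())
    m=(abs(z-.075)<.005)&(y<-.18)&(y>-.42)&(x>.4)&(x<.9)&(f.min(-1)>100)
    nn,l,st,_=cv2.connectedComponentsWithStats(m.astype(np.uint8));k=1+np.argmax(st[1:,4])
    r=rect(l==k,W,"disp");print(cv2.boxPoints(r).round(3).tolist())
    # pin-ish points
    m=(z>.015)&(z<.05)&(y>.09)&(y<.22)&(x>.35)&(x<.62)
    nn,l,st,_=cv2.connectedComponentsWithStats(m.astype(np.uint8))
    for k in range(1,nn):
        if st[k,4]>15: rect(l==k,W,f"comp {st[k].tolist()} z {np.median(z[l==k]):.3f}")
    m=(f[...,0]>150)&(f[...,1]>90)&(f[...,2]<70)&(z>.05)&(y<.35)&(y>-.3)&(x>.4)
    nn,l,st,_=cv2.connectedComponentsWithStats(m.astype(np.uint8))
    for k in range(1,nn):
        if st[k,4]>40: rect(l==k,W,f"cap z {np.nanmax(z[l==k]):.3f}")
c=D["frame"][215:390,110:300][...,::-1];g=D["frame"][140:290,455:640][...,::-1];s=S["frame"][310:400,140:240][...,::-1]
R=lambda a:cv2.resize(a,(380,300),interpolation=cv2.INTER_CUBIC)
cv2.imwrite("pics/crop1.png",np.vstack([np.hstack([R(c),R(g)]),np.hstack([R(s),R(S["frame"][100:215,280:430][...,::-1])])]))
E
```

```text
top
block 9380 [0.4396 0.309 ] [0.1704 0.1474] 6.330023288726807
zmean 0.0525738760245276
mat 788 [ 0.3866 -0.0267] [0.1349 0.0233] 84.64070129394531
[[0.36899998784065247, -0.09300000220537186], [0.3919999897480011, -0.0949999988079071], [0.40400001406669617, 0.039000000804662704], [0.38100001215934753, 0.041999999433755875]]
disp 4082 [ 0.6487 -0.2339] [0.0794 0.1808] 87.10429382324219
[[0.5559999942779541, -0.26899999380111694], [0.7369999885559082, -0.27799999713897705], [0.7409999966621399, -0.19900000095367432], [0.5600000023841858, -0.1899999976158142]]
comp [230, 292, 17, 21, 322] z 0.032 322 [0.491  0.2062] [0.0338 0.0271] 5.455554485321045
comp [228, 347, 23, 7, 107] z 0.033 107 [0.411 0.202] [0.0081 0.0361] 6.071417808532715
cap z 0.203 318 [0.7269 0.0171] [0.0267 0.028 ] 45.75584030151367
cap z 0.204 315 [0.7246 0.2685] [0.0274 0.0277] 27.352968215942383
cap z 0.203 314 [0.7189 0.1306] [0.0273 0.0265] 0.4807465374469757
cap z 0.079 735 [ 0.6759 -0.0516] [0.0494 0.049 ] 89.39725494384766
scene
block 3762 [0.4398 0.3092] [0.1731 0.1528] 6.580271244049072
zmean 0.051786812097768524
mat 9740 [0.4766 0.003 ] [0.218  0.2001] 84.97822570800781
[[0.367000013589859, -0.09700000286102295], [0.5669999718666077, -0.11400000005960464], [0.5860000252723694, 0.10300000011920929], [0.3869999945163727, 0.11999999731779099]]
disp 5088 [ 0.6492 -0.2344] [0.0787 0.1819] 87.06962585449219
[[0.5559999942779541, -0.26899999380111694], [0.7379999756813049, -0.27799999713897705], [0.7419999837875366, -0.20000000298023224], [0.5600000023841858, -0.1899999976158142]]
comp [307, 162, 14, 12, 64] z 0.032 64 [0.4115 0.2006] [0.0105 0.038 ] 9.207743644714355
comp [334, 178, 22, 15, 190] z 0.032 190 [0.4911 0.2051] [0.0347 0.0305] 6.723411560058594
```

View pics/crop1.png

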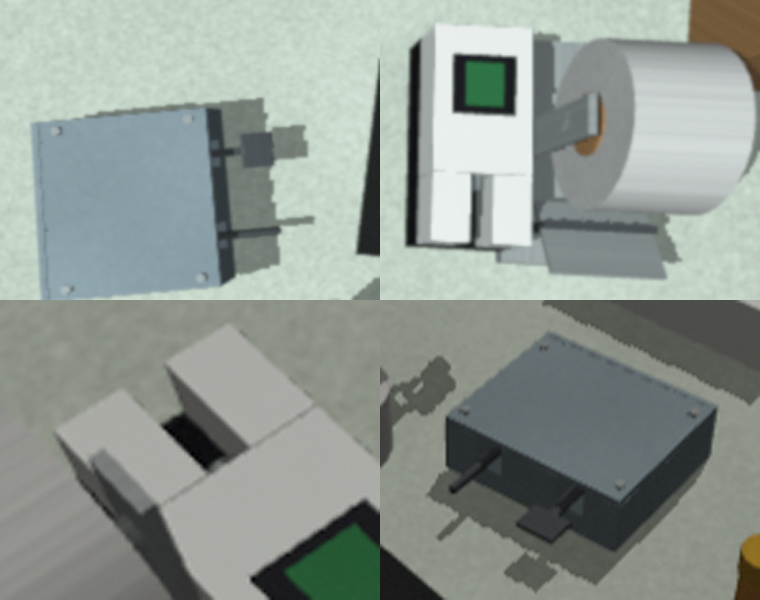

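The crops show the sleeve mouths facing right in the top view, with the pin in the near-robot sleeve and the plate-bladed scraper in the far one. The groove between the white cheeks opens towards -x. All measured sizes agree with the given ones: block 170x147, console 79x181, mat 200x218, pin 8 wide.

The pin grasp point is at about (0.411, 0.206), with tool axis direction (0.110, -0.994).

send_rows(steps="0 0.023 -0.026 -0.012 0 0 -0.109;0 0.023 -0.026 -0.012 0 0 -0.109;0 0.023 -0.026 -0.012 0 0 -0.109;0 0.023 -0.026 -0.012 0 0 -0.109;0 0.023 -0.026 -0.012 0 0 -0.109")

```text
clock: 0.52
eef_pos: [0.2975, 0.3342, 0.1705]
tool_rot: [0.445, 0.896, -0.0, -0.0]
ft_force: [0.6, 0.1, -0.1]
grip_width: 0.0425
grasp_force: 0.0
```

send_rows(steps="0 0.023 -0.026 -0.012 0 0 -0.109;0 0.023 -0.026 -0.012 0 0 -0.109;0 0.023 -0.026 -0.012 0 0 -0.109;0 0.022 -0.026 -0.012 0 0 -0.109;0 0 0 0 0 0 0")

```text
clock: 0.93
eef_pos: [0.3896, 0.2268, 0.1209]
tool_rot: [0.63, 0.776, -0.002, 0.0]
ft_force: [-0.2, -0.9, 0.7]
grip_width: 0.0431
grasp_force: 0.0
```

```bash
cat > wr.py <<'E'
import sys
from h import *
from scipy.spatial.transform import Rotation as Ro
def look(name):
    o=get_obs();R=Ro.from_quat(o["tool_rot"]).as_matrix();T=np.eye(4);T[:3,:3]=R;T[:3,3]=o["eef_pos"]
    print("tcp",np.round(o["eef_pos"],4),"yaw_y",np.degrees(np.arctan2(R[1,1],R[0,1])).round(2),"z",R[:,2].round(4),"q",np.round(o["joint_pos"],3),"w",round(o["grip_width"],4),o["grasp_force"],"t",o["clock"],np.round(o["ft_force"],1))
    if name is None: return o
    c=camera("wrist");cv2.imwrite(f"pics/{name}.png",c["frame"][...,::-1])
    W=world(c,T@c["T_tool_cam"]);np.savez(name+".npz",W=W,frame=c["frame"]);return W,c["frame"]
E
python3 - <<'E'
from wr import *
W,f=look("w1");z=W[...,2];x=W[...,0];y=W[...,1]
m=(z>.018)&(z<.046)&(y>.1)&(y<.23)&(x>.37)&(x<.54)
n,l,st,_=cv2.connectedComponentsWithStats(m.astype(np.uint8))
for k in range(1,n):
    if st[k,4]>60: 
        p=W[l==k][:,:2].astype(np.float32);print(st[k],np.median(z[l==k]),cv2.boxPoints(cv2.minAreaRect(p)).round(4).tolist())
E
```

```text
tcp [0.3896 0.2268 0.1209] yaw_y 11.84 z [-0.0022 -0.0041 -1.    ] q [ 0.529  0.231 -0.311  1.033 -0.002  1.893] w 0.0431 0.0 t 0.9333 [-0.2 -0.9  0.7]
[333 251  19  60 693] 0.031999927687635016 [[0.4059999883174896, 0.2281000018119812], [0.4106999933719635, 0.18549999594688416], [0.4187999963760376, 0.18639999628067017], [0.4142000079154968, 0.2290000021457672]]
[ 428  270   58   54 2101] 0.03076954006050353 [[0.47279998660087585, 0.2282000035047531], [0.4765999913215637, 0.19189999997615814], [0.5113999843597412, 0.1956000030040741], [0.5074999928474426, 0.23190000653266907]]
```

send_rows(steps="0 0.022 -0.02 0 0 0 -0.095;0 0 0 -0.02 0 0 0;0 0 0 0 0 0 0;0 0 0 0 0 0 0;0 0 0 0 0 0 0")

```text
clock: 1.4
eef_pos: [0.4093, 0.2125, 0.1037]
tool_rot: [0.662, 0.75, -0.0, -0.0]
ft_force: [-0.3, -0.5, -0.0]
grip_width: 0.0426
grasp_force: 0.0
```

```bash
python3 - <<'E'
from wr import *
W,f=look("w2");z=W[...,2];x=W[...,0];y=W[...,1]
m=(z>.018)&(z<.046)&(y>.1)&(y<.23)&(x>.37)&(x<.54)
n,l,st,_=cv2.connectedComponentsWithStats(m.astype(np.uint8))
for k in range(1,n):
    if st[k,4]>60: 
        p=W[l==k][:,:2].astype(np.float32);print(st[k],np.median(z[l==k]),cv2.boxPoints(cv2.minAreaRect(p)).round(4).tolist())
E
```

```text
tcp [0.4093 0.2125 0.1037] yaw_y 7.12 z [-8.e-04  0.e+00 -1.e+00] q [ 0.479  0.266 -0.314  0.991  0.     1.925] w 0.0426 0.0 t 1.4 [-0.3 -0.5 -0. ]
[312 229  14  69 875] 0.03198838299883397 [[0.4059000015258789, 0.22920000553131104], [0.41130000352859497, 0.18469999730587006], [0.41920000314712524, 0.18559999763965607], [0.4138000011444092, 0.23019999265670776]]
[ 416  242   61   58 2544] 0.030720682757299445 [[0.47290000319480896, 0.22840000689029694], [0.47679999470710754, 0.19189999997615814], [0.5113999843597412, 0.1956000030040741], [0.5074999928474426, 0.2320999950170517]]
```

send_rows(steps="0 0.003 -0.0065 -0.02 0 0 -0.012;0 0 0 -0.02 0 0 0;0 0 0 -0.02 0 0 0;0 0 0 0 0 0 0;0 0 0 0 0 0 0")

```text
clock: 1.87
eef_pos: [0.4122, 0.2055, 0.0433]
tool_rot: [0.667, 0.745, -0.001, -0.0]
ft_force: [0.7, -0.2, 0.5]
grip_width: 0.043
grasp_force: 0.0
```

```bash
python3 -c "
from wr import *
look(None)"
```

```text
tcp [0.4122 0.2055 0.0433] yaw_y 6.39 z [-1.7e-03 -7.0e-04 -1.0e+00] q [ 0.462  0.343 -0.393  0.836  0.     1.922] w 0.043 0.0 t 1.8667 [ 0.7 -0.2  0.5]
```

send_rows(steps="0 0 0 -0.015 0 0 0;0 0 0 -0.0125 0 0 0;0 0 0 0 0 0 0;-1 0 0 0 0 0 0;-1 0 0 0 0 0 0")

```text
clock: 2.28
eef_pos: [0.4141, 0.2059, 0.0173]
tool_rot: [0.667, 0.745, 0.001, 0.0]
ft_force: [-0.0, -0.1, -0.7]
grip_width: 0.0194
grasp_force: 0.0
```

send_rows(steps="-1 0 0 0 0 0 0;-1 0 0 0 0 0 0;-1 0 0 0 0 0 0;-1 0 0 0 0 0 0;-1 0 0 0 0 0 0")

```text
clock: 2.7
eef_pos: [0.4137, 0.2056, 0.0163]
tool_rot: [0.667, 0.745, 0.001, 0.0]
ft_force: [0.3, 1.0, 1.9]
grip_width: 0.0059
grasp_force: 58.6
```

send_rows(steps="-1 0.0009 -0.008 0 0 0 0;-1 0.0017 -0.015 0 0 0 0;-1 0.0017 -0.015 0 0 0 0;-1 0.0017 -0.015 0 0 0 0;-1 0.0017 -0.015 0 0 0 0")

```text
clock: 3.12
eef_pos: [0.4207, 0.1364, 0.0158]
tool_rot: [0.667, 0.745, 0.0, -0.0]
ft_force: [-1.3, 0.9, 1.3]
grip_width: 0.0054
grasp_force: 58.6
```

```bash
python3 - <<'E'
from wr import *
look(None)
c=camera("top");cv2.imwrite("pics/t1.png",cv2.resize(c["frame"][230:420,100:340][...,::-1],(720,570)))
E
```

```text
tcp [0.4207 0.1364 0.0158] yaw_y 6.33 z [-2.e-04  6.e-04 -1.e+00] q [ 3.130e-01  3.550e-01 -4.720e-01  7.440e-01  1.000e-03  1.773e+00] w 0.0054 58.553250432014465 t 3.1167 [-1.3  0.9  1.3]
```

View pics/t1.png

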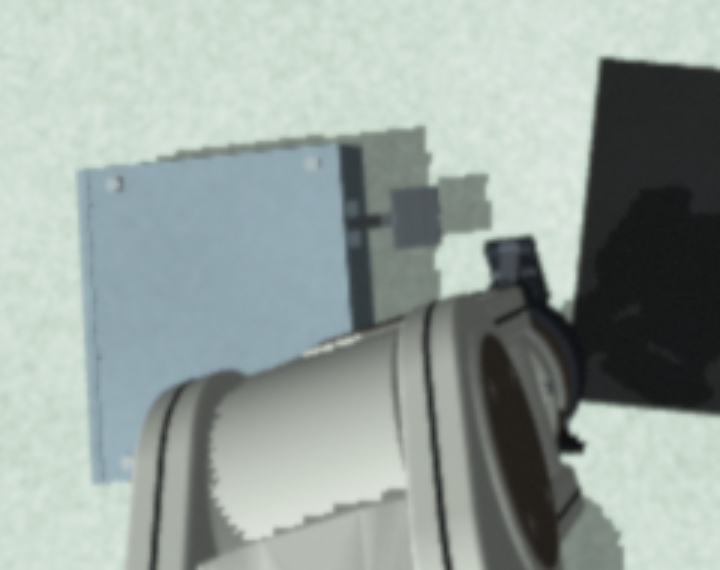

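The arm hides the tool in this view, and the scraper at (415,215) is unmoved. The grip is still holding, so I'll pull on.

send_rows(steps="-1 0.0017 -0.015 0 0 0 0;-1 0.0017 -0.015 0 0 0 0;-1 0.0017 -0.015 0 0 0 0;-1 0.0017 -0.015 0 0 0 0;-1 0.0017 -0.015 0 0 0 0")

```text
clock: 3.58
eef_pos: [0.4286, 0.0609, 0.0154]
tool_rot: [0.667, 0.745, -0.001, -0.0]
ft_force: [-0.5, -0.1, -1.9]
grip_width: 0.0054
grasp_force: 58.5
```

send_rows(steps="-1 0.0009 -0.011 0 0 0 0;-1 0 0 0 0 0 0;-1 0 0 0 0 0 0;-1 0 0 0 0 0 0;-1 0 0 0 0 0 0")

```text
clock: 4.0
eef_pos: [0.4299, 0.0516, 0.0156]
tool_rot: [0.667, 0.745, -0.0, -0.0]
ft_force: [0.6, 0.7, -1.7]
grip_width: 0.0054
grasp_force: 58.5
```

```bash
python3 - <<'E'
from wr import *
look("w3")
E
```

```text
tcp [0.4299 0.0516 0.0156] yaw_y 6.34 z [-5.e-04 -1.e-04 -1.e+00] q [ 0.119  0.341 -0.495  0.735 -0.     1.579] w 0.0054 58.47698450088501 t 4.0 [ 0.6  0.7 -1.7]
```

View pics/w3.png

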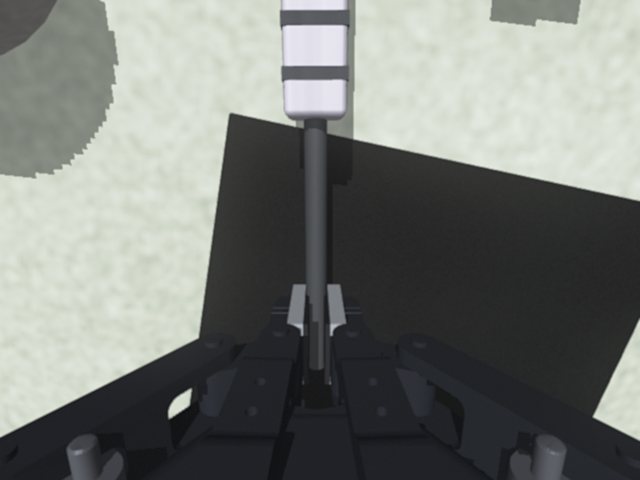

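The stylus is out of its sleeve, held by the pin at (318,330). The handle front is at (315,115), clear of the block. I'll lower it and let go.

send_rows(steps="-1 0 0 -0.004 0 0 0;-1 0 0 -0.004 0 0 0;-1 0 0 -0.002 0 0 0;-1 0 0 0 0 0 0;-1 0 0 0 0 0 0")

```text
clock: 4.47
eef_pos: [0.4298, 0.0512, 0.0055]
tool_rot: [0.667, 0.745, -0.0, -0.0]
ft_force: [0.7, -0.1, -1.4]
grip_width: 0.0055
grasp_force: 58.5
```

send_rows(steps="-0.5 0 0 0 0 0 0;-0.2 0 0 0 0 0 0;0 0 0 0 0 0 0;0 0 0 0 0 0 0;0 0 0 0 0 0 0")

```text
clock: 4.88
eef_pos: [0.4304, 0.0512, 0.006]
tool_rot: [0.667, 0.745, 0.0, 0.0]
ft_force: [0.8, -0.1, -0.1]
grip_width: 0.0429
grasp_force: 0.0
```

send_rows(steps="0 0 0 0.02 0 0 0;0 0 0 0.03 0 0 0;0 0 0 0.04 0 0 0;0 0 0 0 0 0 0;0 0 0 0 0 0 0")

```text
clock: 5.3
eef_pos: [0.4327, 0.0515, 0.0982]
tool_rot: [0.667, 0.745, 0.002, 0.002]
ft_force: [-0.7, 0.6, -0.2]
grip_width: 0.043
grasp_force: 0.0
```

```bash
cat > find.py <<'E'
from wr import *
W,f=look("w4");z=W[...,2];x=W[...,0];y=W[...,1]
# handle: raised 12..30mm, away from block
m=(z>.013)&(z<.06)&(y>.09)&(y<.235)&(x>.33)&(x<.47)
n,l,st,_=cv2.connectedComponentsWithStats(m.astype(np.uint8))
for k in range(1,n):
    if st[k,4]>60:
        p=W[l==k];r=cv2.minAreaRect(p[:,:2].astype(np.float32));print(st[k],p[:,2].min(),np.median(p[:,2]),p[:,2].max(),np.round(r[0],4),np.round(r[1],4),r[2],cv2.boxPoints(r).round(3).tolist())
E
python3 find.py
```

```text
tcp [0.4327 0.0515 0.0982] yaw_y 6.3 z [ 6.5e-03  8.0e-04 -1.0e+00] q [ 0.118  0.222 -0.392  0.951  0.     1.579] w 0.043 0.0 t 5.3 [-0.7  0.6 -0.2]
[ 290    0   39  130 4741] 0.013515728881422384 0.018697681001256905 0.021359266410685862 [0.419 0.157] [0.0206 0.0656] 6.751284599304199 [[0.4050000011920929, 0.18799999356269836], [0.4129999876022339, 0.12300000339746475], [0.43299999833106995, 0.12600000202655792], [0.42500001192092896, 0.19099999964237213]]
```

View pics/w4.png

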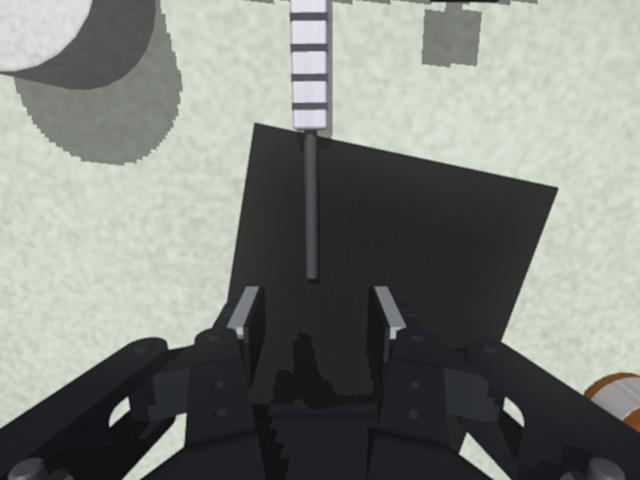

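The stylus lies flat: handle (311,60) off the mat, top at 19–20 mm, and pin (311,210) free. The grasp point on the handle is about (0.419, 0.157).

send_rows(steps="0.2 -0.0045 0.035 0 0 0 0;0.2 -0.0045 0.035 0 0 0 0;0.2 -0.0045 0.035 -0.01 0 0 0;0.2 0 0 -0.025 0 0 0;0.2 0 0 0 0 0 0")

```text
clock: 5.77
eef_pos: [0.4124, 0.1563, 0.0564]
tool_rot: [0.666, 0.746, -0.004, -0.002]
ft_force: [-1.3, 0.0, -1.6]
grip_width: 0.0512
grasp_force: 0.0
```

send_rows(steps="0 0 0 0 0 0 0;0 0 0 0 0 0 0;0 0 0 0 0 0 0;0 0 0 0 0 0 0;0 0 0 0 0 0 0")

```text
clock: 6.18
eef_pos: [0.4175, 0.1556, 0.0616]
tool_rot: [0.668, 0.744, 0.001, 0.0]
ft_force: [0.2, -1.1, 0.1]
grip_width: 0.0431
grasp_force: 0.0
```

```bash
python3 find.py
```

```text
tcp [0.4175 0.1556 0.0616] yaw_y 6.21 z [ 1.4e-03  5.0e-04 -1.0e+00] q [ 0.357  0.29  -0.413  0.866 -0.     1.819] w 0.0431 0.0 t 6.1833 [ 0.2 -1.1  0.1]
[ 199   93  154   25 2186] 0.013002171277647134 0.049973348740149054 0.05272914893713471 [0.3946 0.2322] [0.0607 0.0064] 0.9114958643913269 [[0.36399999260902405, 0.23499999940395355], [0.36399999260902405, 0.2290000021457672], [0.42500001192092896, 0.2290000021457672], [0.42500001192092896, 0.23600000143051147]]
[ 296  169   41  157 5943] 0.013015363854169265 0.01869538074711219 0.021179010743296117 [0.418  0.1654] [0.0206 0.0873] 6.858810901641846 [[0.40299999713897705, 0.2070000022649765], [0.4129999876022339, 0.12099999934434891], [0.43299999833106995, 0.12300000339746475], [0.4230000078678131, 0.20999999344348907]]
```

send_rows(steps="0 0.0015 0 -0.02 0 0 0.01;0 0 0 -0.02 0 0 0;0 0 0 -0.0175 0 0 0;0 0 0 0 0 0 0;0 0 0 0 0 0 0")

```text
clock: 6.65
eef_pos: [0.4175, 0.1556, 0.003]
tool_rot: [0.664, 0.748, -0.001, -0.0]
ft_force: [0.8, 0.2, -0.1]
grip_width: 0.0426
grasp_force: 0.0
```

send_rows(steps="-1 0 0 0 0 0 0;-1 0 0 0 0 0 0;-1 0 0 0 0 0 0;-1 0 0 0 0 0 0;-1 0 0 0 0 0 0")

```text
clock: 7.07
eef_pos: [0.4193, 0.1565, 0.0047]
tool_rot: [0.663, 0.748, 0.001, 0.001]
ft_force: [-0.8, 0.2, 7.2]
grip_width: 0.0187
grasp_force: 60.8
```

send_rows(steps="-1 0 0 0.01 0 0 0;-1 0 0 0.02 0 0 0;-1 0 0 0.03 0 0 0;-1 0 0 0.02 0 0 0;-1 0 0 0 0 0 0")

```text
clock: 7.48
eef_pos: [0.4215, 0.1574, 0.0877]
tool_rot: [0.663, 0.748, 0.004, 0.002]
ft_force: [0.3, -0.2, -2.4]
grip_width: 0.0186
grasp_force: 59.9
```

send_rows(steps="-1 -0.0024 -0.0315 0 0 0 0.117;-1 -0.0024 -0.0315 0 0 0 0.117;-1 -0.0024 -0.0315 0 0 0 0.117;-1 -0.0024 -0.0315 0 0 0 0.117;-1 -0.0024 -0.0315 0 0 0 0.117")

```text
clock: 7.9
eef_pos: [0.4059, 0.0022, 0.0827]
tool_rot: [0.425, 0.905, -0.0, -0.0]
ft_force: [0.7, -0.1, -1.5]
grip_width: 0.0185
grasp_force: 59.8
```

send_rows(steps="-1 -0.0024 -0.0315 0 0 0 0.117;-1 -0.0024 -0.0315 0 0 0 0.117;-1 -0.0024 -0.0315 0 0 0 0.117;-1 -0.0024 -0.0315 0 0 0 0.117;-1 -0.0024 -0.0315 0 0 0 0.117")

```text
clock: 8.32
eef_pos: [0.3948, -0.1471, 0.0827]
tool_rot: [0.161, 0.987, 0.0, -0.0]
ft_force: [1.2, -0.2, -0.9]
grip_width: 0.0187
grasp_force: 59.8
```

send_rows(steps="-1 -0.0024 -0.0315 0 0 0 0.117;-1 -0.0024 -0.0315 0 0 0 0.117;-1 0 0 0 0 0 0;-1 0 0 0 0 0 0;-1 0 0 0 0 0 0")

```text
clock: 8.73
eef_pos: [0.3902, -0.2075, 0.0826]
tool_rot: [0.05, 0.999, 0.001, -0.001]
ft_force: [-0.3, -0.2, -1.5]
grip_width: 0.0184
grasp_force: 59.8
```

send_rows(steps="-1 0 0 0 0 0 0;-1 0 0 0 0 0 0;-1 0 0 0 0 0 0;-1 0 0 0 0 0 0;-1 0 0 0 0 0 0")

```text
clock: 9.15
eef_pos: [0.3912, -0.2075, 0.0834]
tool_rot: [0.049, 0.999, -0.0, 0.0]
ft_force: [0.9, 0.2, -1.4]
grip_width: 0.0184
grasp_force: 59.8
```

```bash
cat > tip.py <<'E'
from wr import *
np.set_printoptions(suppress=True)
look(None)
for cam in("top","scene"):
    c=camera(cam);W=world(c);z=W[...,2];x=W[...,0];y=W[...,1];f=c["frame"];np.savez(cam+"1.npz",W=W,frame=f)
    e=0.05 
    m=(z>.035)&(z<.12)&(x>.46)&(x<.556)&(y<-.2)&(y>-.26)
    p=W[m]
    if len(p)<10: print(cam,"none");continue
    xs=np.arange(.46,.56,.01)
    for a in xs:
        q=p[(p[:,0]>=a)&(p[:,0]<a+.01)]
        if len(q)>2: print(cam,round(a+.005,3),len(q),"y",q[:,1].mean().round(4),q[:,1].min().round(4),q[:,1].max().round(4),"ztop",np.percentile(q[:,2],90).round(4))
    print("xmax",np.sort(p[:,0])[-5:])
    if cam=="top": cv2.imwrite("pics/t2.png",cv2.resize(f[140:380,420:640][...,::-1],(550,600)))
    # groove walls
    m=(abs(z-.075)<.004)&(f.min(-1)>100)&(x>.563)&(x<.592)&(y<-.18)&(y>-.28)
    for a in(.563,.572,.581):
        q=np.sort(y[m&(x>=a)&(x<a+.009)]);g=np.diff(q)
        if len(g): i=g.argmax();print(cam,"groove at x",a,"from",q[i],"to",q[i+1])
E
python3 tip.py
```

```text
tcp [ 0.3912 -0.2075  0.0834] yaw_y 84.43 z [ 0.0001 -0.     -1.    ] q [-0.488  0.257 -0.389  0.924  0.    -0.391] w 0.0184 59.83460605144501 t 9.15 [ 0.9  0.2 -1.4]
top 0.465 41 y -0.2149 -0.2201 -0.2114 ztop 0.0938
top 0.475 31 y -0.2159 -0.2198 -0.2124 ztop 0.0941
top 0.485 36 y -0.2167 -0.2228 -0.2135 ztop 0.0939
top 0.495 35 y -0.218 -0.2225 -0.2145 ztop 0.0938
top 0.505 35 y -0.2189 -0.2221 -0.2161 ztop 0.0934
top 0.515 22 y -0.2196 -0.2243 -0.2165 ztop 0.0939
xmax [0.51563238 0.51564983 0.51565513 0.51565965 0.51568492]
top groove at x 0.563 from -0.2387796654637959 to -0.22114289637659598
top groove at x 0.572 from -0.23966231111816508 to -0.2213302892999602
top groove at x 0.581 from -0.23982681626818989 to -0.221884639842537
scene 0.465 27 y -0.2169 -0.2208 -0.2123 ztop 0.0932
scene 0.475 29 y -0.2177 -0.2213 -0.2137 ztop 0.0936
scene 0.485 32 y -0.2188 -0.2227 -0.2144 ztop 0.0933
scene 0.495 29 y -0.2196 -0.2233 -0.2157 ztop 0.0928
scene 0.505 29 y -0.2208 -0.2239 -0.2171 ztop 0.0927
scene 0.515 34 y -0.2216 -0.2249 -0.2169 ztop 0.0931
xmax [0.51666368 0.51720706 0.51728923 0.51818423 0.51840112]
scene groove at x 0.563 from -0.24015630065022017 to -0.22156381134776149
scene groove at x 0.572 from -0.2399018373740857 to -0.22216611487361015
scene groove at x 0.581 from -0.24086161791807123 to -0.2228868583325703
```

View pics/t2.png

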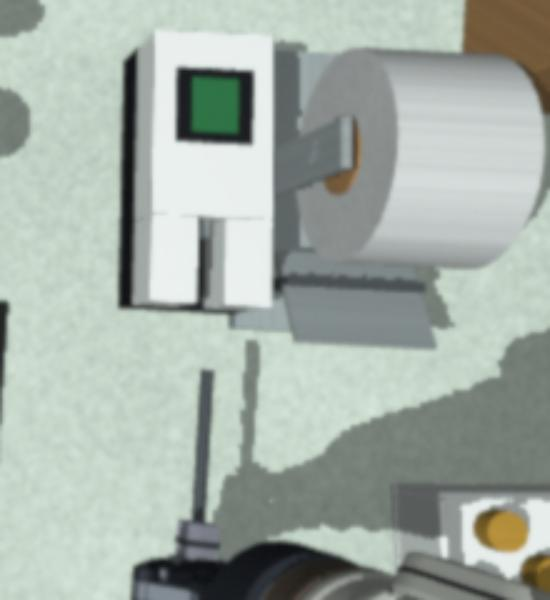

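The pin (205,440) points at the groove (208,265) but is yawed 2.5° too far and sits about 12 mm to the left. The pin is level at 0.090. I'll correct the yaw and offset, and lower it to 0.053.

send_rows(steps="-1 0 -0.0065 -0.012 0 0 0.022;-1 0 -0.006 -0.012 0 0 0.022;-1 0 0 -0.0125 0 0 0;-1 0 0 0 0 0 0;-1 0 0 0 0 0 0")

```text
clock: 9.67
eef_pos: [0.3903, -0.2201, 0.0464]
tool_rot: [0.027, 1.0, 0.001, -0.001]
ft_force: [-0.8, -1.6, -1.3]
grip_width: 0.0185
grasp_force: 59.8
```

send_rows(steps="-1 0 0 0 0 0 0;-1 0 0 0 0 0 0;-1 0 0 0 0 0 0;-1 0 0 0 0 0 0;-1 0 0 0 0 0 0")

```text
clock: 10.08
eef_pos: [0.3913, -0.2206, 0.0472]
tool_rot: [0.027, 1.0, -0.0, 0.0]
ft_force: [0.9, -0.1, -1.5]
grip_width: 0.0188
grasp_force: 59.8
```

```bash
python3 tip.py
```

```text
tcp [ 0.3913 -0.2206  0.0472] yaw_y 86.9 z [ 0.0008 -0.0004 -1.    ] q [-0.513  0.317 -0.421  0.832  0.    -0.459] w 0.0188 59.82714772224426 t 10.0833 [ 0.9 -0.1 -1.5]
top 0.465 30 y -0.2253 -0.2295 -0.2222 ztop 0.0575
top 0.475 30 y -0.2256 -0.2292 -0.2221 ztop 0.0574
top 0.485 30 y -0.2259 -0.2291 -0.2228 ztop 0.0581
top 0.495 35 y -0.2263 -0.2299 -0.2227 ztop 0.0581
top 0.505 30 y -0.2268 -0.2302 -0.2236 ztop 0.057
top 0.515 20 y -0.2272 -0.2304 -0.2243 ztop 0.057
xmax [0.51611304 0.51612086 0.51612342 0.51613287 0.51614981]
top groove at x 0.563 from -0.23931392302073248 to -0.22115954199322016
top groove at x 0.572 from -0.23986297069408355 to -0.22212671183451024
top groove at x 0.581 from -0.23945119861541667 to -0.22172776979564449
scene 0.465 27 y -0.2265 -0.2299 -0.2225 ztop 0.0575
scene 0.475 28 y -0.2271 -0.2302 -0.2236 ztop 0.0572
scene 0.485 28 y -0.2275 -0.2311 -0.2235 ztop 0.0562
scene 0.495 27 y -0.2282 -0.2314 -0.2247 ztop 0.0571
scene 0.505 30 y -0.2285 -0.2321 -0.2244 ztop 0.0565
scene 0.515 35 y -0.2292 -0.2325 -0.2253 ztop 0.0564
xmax [0.51743403 0.51778315 0.51778906 0.51842046 0.51842675]
scene groove at x 0.563 from -0.24012693482578518 to -0.22168354669565987
scene groove at x 0.572 from -0.24000418910898125 to -0.2223107605599083
scene groove at x 0.581 from -0.24092857109015517 to -0.22248193275482725
```

send_rows(steps="-1 0.018 -0.0009 0 0 0 0;-1 0.018 -0.0009 0 0 0 0;-1 0.018 -0.0009 0 0 0 0;-1 0.018 -0.0009 0 0 0 0;-1 0.008 -0.0004 0 0 0 0")

```text
clock: 10.6
eef_pos: [0.4735, -0.2249, 0.0471]
tool_rot: [0.027, 1.0, -0.0, 0.001]
ft_force: [0.7, -0.4, -1.6]
grip_width: 0.0185
grasp_force: 59.8
```

send_rows(steps="-1 0 0 0 0 0 0;-1 0 0 0 0 0 0;-1 0 0 0 0 0 0;-1 0 0 0 0 0 0;-1 0 0 0 0 0 0")

```text
clock: 11.02
eef_pos: [0.4699, -0.2245, 0.0468]
tool_rot: [0.027, 1.0, 0.0, -0.0]
ft_force: [0.2, -0.3, -1.6]
grip_width: 0.0184
grasp_force: 59.8
```

send_rows(steps="-1 0.003 0 0 0 0 0;-1 0.003 0 0 0 0 0;-1 0.002 0 0 0 0 0;-1 0 0 0 0 0 0;-1 0 0 0 0 0 0")

```text
clock: 11.43
eef_pos: [0.4789, -0.2246, 0.0468]
tool_rot: [0.027, 1.0, -0.0, -0.0]
ft_force: [-1.2, -0.2, -1.2]
grip_width: 0.0188
grasp_force: 59.9
```

```bash
python3 - <<'E'
from wr import *
look(None)
c=camera("scene");W=world(c);cv2.imwrite("pics/s2.png",cv2.resize(c["frame"][280:430,120:320][...,::-1],(800,600)))
E
```

```text
tcp [ 0.4789 -0.2246  0.0468] yaw_y 86.89 z [-5.e-04 -2.e-04 -1.e+00] q [-0.438  0.45  -0.208  0.913 -0.    -0.384] w 0.0188 59.90309178829193 t 11.4333 [-1.2 -0.2 -1.2]
```

View pics/s2.png

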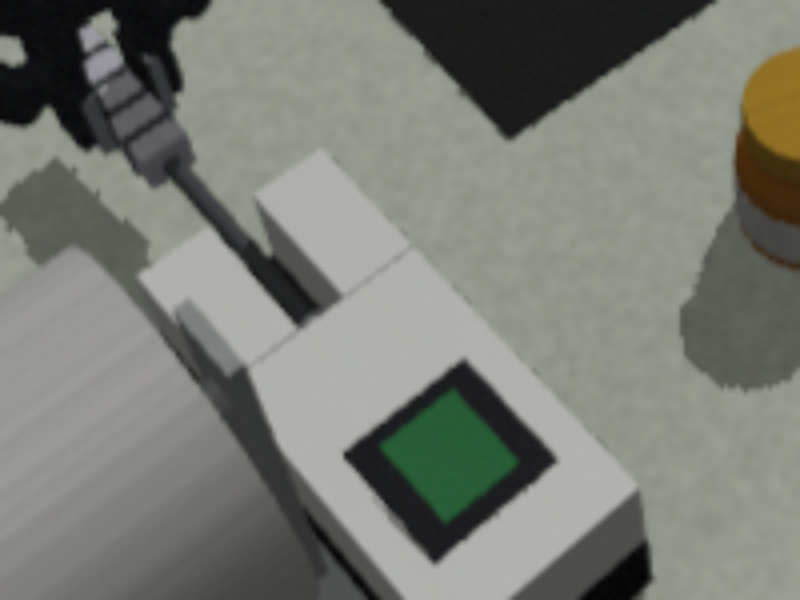

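The pin is down the middle of the groove at (300,300) and the force is just starting to rise. I'll push on in small steps until it hits the stop.

send_rows(steps="-1 0.002 0 0 0 0 0;-1 0.002 0 0 0 0 0;-1 0 0 0 0 0 0;-1 0 0 0 0 0 0;-1 0 0 0 0 0 0")

```text
clock: 11.9
eef_pos: [0.4828, -0.2246, 0.0467]
tool_rot: [0.027, 1.0, -0.0, -0.0]
ft_force: [-2.5, -1.1, -0.7]
grip_width: 0.0186
grasp_force: 59.9
```

send_rows(steps="-1 0.001 0 0 0 0 0;-1 0.001 0 0 0 0 0;-1 0 0 0 0 0 0;-1 0 0 0 0 0 0;-1 0 0 0 0 0 0")

```text
clock: 12.32
eef_pos: [0.4849, -0.2246, 0.0468]
tool_rot: [0.027, 1.0, -0.0, -0.0]
ft_force: [-2.9, -1.4, -0.6]
grip_width: 0.0182
grasp_force: 59.9
```

send_rows(steps="-1 0.001 0 0 0 0 0;-1 0.001 0 0 0 0 0;-1 0 0 0 0 0 0;-1 0 0 0 0 0 0;-1 0 0 0 0 0 0")

```text
clock: 12.73
eef_pos: [0.486, -0.2245, 0.0466]
tool_rot: [0.027, 1.0, 0.0, -0.001]
ft_force: [-4.7, -1.4, -0.8]
grip_width: 0.0184
grasp_force: 60.0
```

send_rows(steps="-1 0.001 0 0 0 0 0;-1 0.001 0 0 0 0 0;-1 0 0 0 0 0 0;-1 0 0 0 0 0 0;-1 0 0 0 0 0 0")

```text
clock: 13.15
eef_pos: [0.4862, -0.2243, 0.0462]
tool_rot: [0.028, 1.0, 0.0, -0.003]
ft_force: [-8.2, -2.2, 0.5]
grip_width: 0.0189
grasp_force: 60.2
```

The travel has stopped and the force is up to 8 N, so the button is fully in. I'll hold, then back straight out.

send_rows(steps="-1 0 0 0 0 0 0;-1 0 0 0 0 0 0;-1 0 0 0 0 0 0;-1 0 0 0 0 0 0;-1 0 0 0 0 0 0")

```text
clock: 13.57
eef_pos: [0.4861, -0.2243, 0.0462]
tool_rot: [0.028, 1.0, 0.0, -0.003]
ft_force: [-8.9, -1.7, 0.7]
grip_width: 0.0186
grasp_force: 60.2
```

send_rows(steps="-1 0 0 0 0 0 0;-1 0 0 0 0 0 0;-1 -0.01 0.0005 0 0 0 0;-1 -0.016 0.0008 0 0 0 0;-1 -0.016 0.0008 0 0 0 0")

```text
clock: 13.98
eef_pos: [0.4482, -0.2222, 0.047]
tool_rot: [0.026, 1.0, 0.0, 0.001]
ft_force: [0.3, -0.2, -1.7]
grip_width: 0.0186
grasp_force: 59.8
```

send_rows(steps="-1 -0.016 0.0008 0 0 0 0;-1 -0.016 0.0008 0 0 0 0;-1 -0.016 0.0008 0 0 0 0;-1 -0.014 0.0008 0 0 0 0;-1 0 0 0.02 0 0 0")

```text
clock: 14.4
eef_pos: [0.3802, -0.2166, 0.0639]
tool_rot: [0.027, 1.0, 0.003, -0.004]
ft_force: [-0.2, 0.1, -2.5]
grip_width: 0.0182
grasp_force: 59.8
```

send_rows(steps="-1 0.005 0.022 0.02 0 0 0;-1 0.008 0.028 0 0 0 0;-1 0.008 0.028 0 0 0 0;-1 0.008 0.028 0 0 0 0;-1 0.008 0.028 0 0 0 0")

```text
clock: 14.82
eef_pos: [0.4236, -0.0835, 0.0876]
tool_rot: [0.027, 1.0, 0.001, 0.002]
ft_force: [1.0, -0.1, -2.2]
grip_width: 0.0182
grasp_force: 59.9
```

send_rows(steps="-1 0.01 0.028 0 0 0 0;-1 0.01 0.028 0 0 0 0;-1 0.01 0.028 0 0 0 0;-1 0.01 0 0 0 0 0;-1 0 0 0 0 0 0")

```text
clock: 15.23
eef_pos: [0.4653, 0.0011, 0.0875]
tool_rot: [0.025, 1.0, 0.001, 0.002]
ft_force: [0.5, -0.8, -0.9]
grip_width: 0.0187
grasp_force: 59.9
```

```bash
python3 -c "
from wr import *
look(None)"
```

```text
tcp [0.4653 0.0011 0.0875] yaw_y 87.16 z [ 0.0049  0.0014 -1.    ] q [ 0.001  0.288 -0.332  0.945  0.001  0.051] w 0.0187 59.9096953868866 t 15.2333 [ 0.5 -0.8 -0.9]
```

Lowering by 78 mm to TCP z of about 0.009.

send_rows(steps="-1 0 0 -0.025 0 0 0;-1 0 0 -0.025 0 0 0;-1 0 0 -0.018 0 0 0;-1 0 0 0 0 0 0;-1 0 0 0 0 0 0")

```text
clock: 15.65
eef_pos: [0.461, -0.0015, 0.0183]
tool_rot: [0.027, 1.0, 0.0, -0.001]
ft_force: [-0.1, 0.1, -1.2]
grip_width: 0.0187
grasp_force: 59.8
```

send_rows(steps="-1 0 0 -0.005 0 0 0;-1 0 0 -0.004 0 0 0;-1 0 0 0 0 0 0;-1 0 0 0 0 0 0;-1 0 0 0 0 0 0")

```text
clock: 16.07
eef_pos: [0.4624, -0.0013, 0.0103]
tool_rot: [0.027, 1.0, 0.0, 0.001]
ft_force: [0.2, 0.1, -1.1]
grip_width: 0.0183
grasp_force: 59.9
```

send_rows(steps="-1 0 0 -0.002 0 0 0;-1 0 0 0 0 0 0;-0.4 0 0 0 0 0 0;0 0 0 0 0 0 0;0 0 0 0 0 0 0")

```text
clock: 16.48
eef_pos: [0.4623, -0.0012, 0.008]
tool_rot: [0.027, 1.0, 0.0, 0.0]
ft_force: [0.3, 0.3, 0.2]
grip_width: 0.0424
grasp_force: 0.0
```

send_rows(steps="0 0 0 0 0 0 0;0 0 0 0 0 0 0;0 0 0 0.02 0 0 0;0 0 0 0.04 0 0 0;0 0 0 0.04 0 0 0")

```text
clock: 16.9
eef_pos: [0.46, -0.0013, 0.1076]
tool_rot: [0.027, 1.0, -0.0, -0.002]
ft_force: [1.4, -0.5, 1.0]
grip_width: 0.0432
grasp_force: 0.0
```

send_rows(steps="0 -0.03 0 0.02 0 0 0;0 -0.04 0 0 0 0 0;0 -0.04 0 0 0 0 0;0 -0.03 0 0 0 0 0;0 0 0 0 0 0 0")

```text
clock: 17.32
eef_pos: [0.3146, -0.0012, 0.1267]
tool_rot: [0.027, 1.0, -0.0, -0.003]
ft_force: [-1.6, -0.4, -0.5]
grip_width: 0.0426
grasp_force: 0.0
```

send_rows(steps="0 0 0 0 0 0 0;0 0 0 0 0 0 0;0 0 0 0 0 0 0;0 0 0 0 0 0 0;0 0 0 0 0 0 0")

```text
clock: 17.73
eef_pos: [0.3229, -0.0012, 0.1278]
tool_rot: [0.027, 1.0, 0.0, -0.0]
ft_force: [0.2, -0.0, 0.4]
grip_width: 0.0429
grasp_force: 0.0
```

```bash
python3 - <<'E'
from wr import *
look(None)
c=camera("scene");W=world(c);cv2.imwrite("pics/s3.png",c["frame"][...,::-1])
z=W[...,2];x=W[...,0];y=W[...,1]
m=(z>.015)&(z<.04)&(x>.37)&(x<.62)&(abs(y)<.05)
for a in np.arange(.4,.62,.03):
    q=W[m&(x>=a)&(x<a+.03)]
    if len(q)>5: print(a.round(2),len(q),q[:,1].mean().round(3),np.percentile(q[:,2],90).round(4))
E
```

```text
tcp [ 0.3229 -0.0012  0.1278] yaw_y 86.9 z [-0.  0. -1.] q [-0.004 -0.026 -0.586  1.011  0.     0.05 ] w 0.0429 0.0 t 17.7333 [ 0.2 -0.   0.4]
0.4 102 -0.002 0.0241
0.43 157 -0.004 0.0247
0.46 165 -0.005 0.0243
0.49 77 -0.005 0.0225
0.52 46 -0.007 0.0177
0.55 46 -0.009 0.0179
0.58 13 -0.009 0.0174
```

View pics/s3.png

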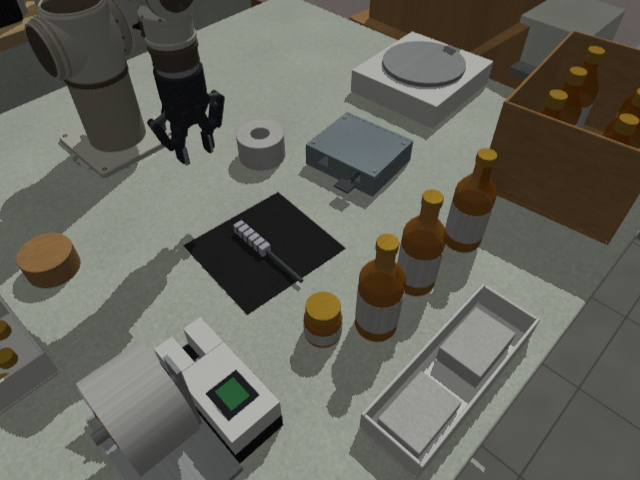

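The stylus lies flat on the mat, with the handle at (252,240) and the tip at (300,280). The scraper is parked at (347,185), the bottles and jar are standing, and the gripper is clear.

```bash
python3 -c "
from workcell import *
print(job_done())"
```

```text
the job is handed in; nothing more can be done
None
```

I handed in the job at about 18 s with no verdict returned: the stylus was drawn out by its pin, set down, retaken by its handle, used to press the reset button to its stop for over half a second, then laid flat on the mat, with the scraper still in its sleeve and the bottles and jar standing.

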